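Clamp the board, then hold the loupe at focus over it

ROBOT

A 7-joint arm with a two-finger parallel gripper is mounted at the origin on a cart in front of the work surface, level with it; the furniture and walls round the work are solid. World frame = base frame: x ahead of the robot, y to its left, z up, the work surface at z = 0. Lengths are in m, angles in rad, forces in N, time in s.
With the tool pointing down it reaches from about 0.425 to 1.025 m from the base axis. Payload 3.6 kg.
Tool frame: the origin (TCP) lies midway between the tips of the shut fingers; the grasp point (between the pads) lies 19 mm behind it; z points along the fingers, y is the line along which they close (so a half turn about z gives the same grasp; the last joint's range is limited). The gripper opens to 85 mm and grips with 20 to 120 N. Pads are 22 mm wide; open, the fingers measure 114 mm over their backs; the gripper's body (76 mm by 85 mm) begins 54 mm behind the grasp point. The pads swing forward as they close: fully open they stand 13 mm farther back than shut.
Start: joints at [1.056, 0.591, 0.048, 1.609, -0.033, 0.943, -0.034], TCP at [0.296, -0.662, 0.231] pointing down, gripper open.
Joint ranges: [-2.69, 2.69], [-0.47, 2.24], [-1.27, 1.36], [0.19, 2.51], [-1.53, 4.68], [0.08, 2.07], [-3.09, 3.09]. Speed limits (rad/s): [2.57, 2.57, 3.14, 3.14, 3.14, 3.14, 3.14].

INTERFACE

Orientations are given as [roll, pitch, yaw] about the fixed x, y, z axes, in that order (R = Rz(yaw) Ry(pitch) Rx(roll)).
In Python, from bench import read_state, snapshot, finish_job gives the robot as it stands.
- The arm moves only by the tool move_arm, never from a script. Its argument "rows" is a list of rows, each an object with "linear": the shift along the tool's x, y, z in m, a list of three; "dr": the turn, a rotation vector about the tool's x, y, z in degrees, a list of three. A call has 1 to 10 rows; each row shifts and turns the commanded pose from where the row before left it, along the tool's axes as they then stand; what a row does not reach is not made up. A row lasts 1/8 s, in which the tool goes at most 62.5 mm and 10.7 degrees, less where a joint would pass 70% of its speed; a pose out of reach is approached as far as the arm can. A call with a gripper value outside its range is refused whole. "hand" is the finger opening in m, from 0 to 0.0854, set as the call begins (left out, the last holds). The fingers move at their own pace and stop on an object; "newtons" is the grip in N (left out, the last holds). Time passes only in rows, so rows that do not move let the fingers close. It gives the time, the measured TCP pose, the force, the opening and the grip force at its end, in the units of the state.
- read_state(): the state, without advancing time (a new reading comes with each control period).
- snapshot(name): name is "scene" or "top" or "wrist"; returns a dict with "img" (480x640x3 uint8, red, green, blue), "range_z" (480x640 float32, m along the optical axis (not along the pixel's ray), 0 where there is no reading), "fx", "fy", "cx", "cy" (pixels), "world_from_camera" (4x4, takes a point from camera to world coordinates); the wrist camera has in their place "mount" (4x4, takes a point from camera to tool coordinates, whose origin is the TCP and whose axes are the flange's). Camera axes: x right, y up, looking along -z (the intrinsics and any distortion apply to the point x, -y, -z); pixel columns grow to the right and rows downward; lengths in m; the calibration is good to about 2 mm. A picture is of the moment at which its call begins: read the wrist's pose just before it.
- finish_job(): hands the job in; it is judged then, once.
The state is a dict: "t": time; "joint_positions": joint angles; "joint_velocities": joint speeds; "joint_torque": joint torques, N m; "tool_pos": TCP position; "tool_rot": TCP orientation; "force": force on the tool from outside, world axes, zero at the start; "torque": the same for the moment, N m; "opening": finger opening in m; "grip_force": force on a finger pad.
Only numpy, scipy, OpenCV 4.12 (cv2) and the standard library are available. Lean on these libraries where they do the work, as an engineer would, in place of code of your own. Each camera call takes 0.05 s, during which the arm holds its last target. There are 200 camera calls.

TASK

Turn both captive clamp bolts of the inspection fixture clockwise to their end stops, so that their fingers lie across the edges of the circuit board. Then pick up the loupe by its handle and hold it level with the lens centred over the middle of the board, the lens at the height of the pointer on the fixture's column; keep the loupe roughly level all the way, do not touch the board or shift the pointer, and leave the other things where they are. The program finishes while still holding the loupe there, steady and clear of the fixture.

Things in the scene. Friction and masses are not known exactly. Their poses are not given: they have to be found in the camera images.
- fixture: inspection fixture fixed to the desk: aluminium plate 150 x 164 x 12 mm, reaching in its own x from -50 to +100 mm and in y +-82 mm. Origin: on the desk, below the middle of the board; x runs from the board to the column, z up. The column, 10 mm thick, stands at x = +85 mm, y = 0; its top is 142 mm above the desk
- board: circuit board 52 (x) x 78 (y) mm lying on the fixture between the two clamp bolts; its bare surface is 16 mm above the desk, its parts reach up to 23 mm. Fixed; origin at the middle of its underside, x and y as the fixture's
- board_middle (a point): middle of the board's upper surface, 16 mm above the desk; axes as the fixture's
- focus_mark (a point): tip of the thin steel pointer (2 mm thick) on the black collar of the column: its height is the wanted height of the lens's middle plane (90 to 125 mm above the desk). It lies 60 mm from the board's middle in the fixture's +x; the collar is 22 mm across and 12 mm high
- clamp_left (a joint): turn of the clamp bolt at the fixture's y = +60 mm, x = 0 (the left one seen from the robot), rad: grows clockwise seen from above, 0 = fully open, 1.4 = end stop; it starts between 0 and 0.3 and stays where it is left (friction 0.08 N m). At 1.4 its finger and wing point along the fixture's -y
- clamp_right (a joint): the same for the bolt at y = -60 mm; at 1.4 its finger and wing point along the fixture's +y
- clamp_left_grip (a point): middle of the black wing grip of the left bolt, on the bolt's axis, 46 mm above the desk: a bar 42 long (its own x) x 12 wide x 22 mm high, top 57 mm above the desk. x points along the wing and the clamp finger below it (30 mm long, 19 to 23 mm above the desk) and turns with the bolt; z up
- clamp_right_grip (a point): the same for the right bolt
- loupe: loupe lying flat on the desk, 50 to 100 g: dark steel lens ring 60 mm across and 12 mm high, black bar handle 16 mm wide and 14 mm high that reaches from 40 to 132 mm behind the lens centre along the loupe's own -x. Origin: centre of the lens's underside; z is the lens axis, up
- lens_centre (a point): middle of the lens, 6 mm above the loupe's origin; axes as the loupe's
- handle_grip (a point): point in the handle 65 mm from the lens centre, 7 mm above the underside, about 15 mm behind the centre of mass; axes as the loupe's
- solder_reel: bystander: reel of wire 46 mm across, 24 mm high, lying flat; stands on the blue mat, 2.9 mm thick; origin under its middle
- flux_bottle: bystander: small round bottle with a cap, 26 mm across, 66 mm high; stands on the blue mat, 2.9 mm thick; origin under its middle
- card_tin: bystander: pale flat tin 61 x 85 x 40 mm; stands on the blue mat, 2.9 mm thick; origin under its middle
- driver_blue: bystander: small screwdriver lying on the desk, 144 mm long, 16 mm thick; origin under its middle
- cotton_buds: bystander: white tub 77 mm across, 80 mm high; origin under its middle
- tip_cleaner: bystander: black cup of brass wool 62 mm across, 43 mm high; origin under its middle

How it is judged:
On the way, in this order (a step that is already met when the one before it is completed fails the run):
1. both clamp bolts are at their end stops (value of joint each of clamp_left, clamp_right above 1.32 rad), for 0.2 s.
2. the loupe is held clear of the desk (height (world z) of lens_centre above 0.04 m and contact force between the fingers and loupe above 1 N), for 0.2 s.
At the end, for the whole second after the job is handed in: both bolts within 0.08 rad of their end stops; the loupe held in the fingers, still, touching nothing of the fixture, its lens centre within 15 mm (sideways) of the board's middle, within 7 mm of the pointer's height, and level within 0.12 rad (all of step 1 and horizontal distance between lens_centre and board_middle below 0.015 m and z of lens_centre in the frame of focus_mark between -0.007 and 0.007 m and angle between loupe's own z axis and vertical below 0.12 rad and linear speed of loupe below 0.02 m/s and contact force between the fingers and loupe above 1 N and contact force between loupe and fixture below 0.1 N); the arm keeps its last pose, push and grip.
It fails at once if the loupe is tipped by more than 0.45 rad (angle between loupe's own z axis and vertical above 0.45 rad).
It fails at once if the board is touched (contact force between any of the arm, the fingers, loupe and board above 1 N).
It fails at once if the pointer is shifted by more than 4 mm (distance of focus_mark from where it was at the start of the episode above 0.004 m).
It fails at once if a bystander is moved by more than 20 mm (distance of any of solder_reel, flux_bottle, card_tin, driver_blue, cotton_buds, tip_cleaner from where it was at the start of the episode above 0.02 m).
It also fails if it takes over 61 s, if anything falls off the work surface, if the arm or the gripper's body presses on something with over 40 N, if the wrist force passes 120 N, or if a joint passes its speed limit or range.

## Working session

There is one attempt and no reset: what is moved stays moved. The work goes in short steps, Python scripts to look and compute and a tool call to move; the robot and the scene stay as the last step left them, time stands still between calls to the robot, and variables do not carry over. Pictures are saved under pics/ and viewed, at most 10 in all, crops included, and the job is handed in when it is done.

Besides the shell and the picture viewer there is one more tool, called after "Request:" as name(argument=value, ...), one argument or row to a line, values as JSON. move_arm: Moves the arm, as the interface text tells. Its arguments: {"type":"object","properties":{"rows":{"type":"array"},"hand":{"type":"number"},"newtons":{"type":"number"}},"required":["rows"]}

```bash
ls; mkdir -p pics; python3 - <<'E'
from bench import *
import cv2,numpy as np,pickle
s=read_state();print(s)
for n in("scene","top"):
    d=snapshot(n);pickle.dump(d,open(n+".pkl","wb"));cv2.imwrite(f"pics/{n}1.png",d["img"][:,:,::-1])
    print(n,d["fx"],d["cx"],d["cy"],[k for k in d]);print(np.round(d["world_from_camera"],3))
E
```

```text
pics
{'t': 0.0, 'joint_positions': array([ 1.05649779,  0.59212421,  0.04829429,  1.60984555, -0.03332391,
        0.9426979 , -0.03370055]), 'joint_velocities': array([-6.92020863e-04, -2.18599065e-03,  1.64900259e-04,  2.10329922e-04,
       -9.69849662e-05,  1.47131560e-03, -1.27469007e-03]), 'joint_torque': array([ 3.41419445e-04, -5.48693848e+01,  1.54672924e+00, -1.98125285e+01,
        9.43488412e-03,  8.79457744e-03, -1.32401499e-05]), 'tool_pos': array([ 0.2958263 , -0.66098112,  0.23012843]), 'tool_rot': array([-3.13932511e+00,  1.05818094e-04,  4.20868560e-01]), 'force': array([ 0.9170521 ,  0.98666686, -0.10028797]), 'torque': array([-0.0217524 ,  0.01912774, -0.0165087 ]), 'grip_force': 0.0, 'opening': 0.08533242037839664}
scene 544.2106647024477 321.6254544085565 253.43268434600222 ['img', 'range_z', 'fx', 'fy', 'cx', 'cy', 'world_from_camera']
[[ 0.857  0.211 -0.471 -0.073]
 [-0.515  0.377 -0.769 -1.006]
 [ 0.015  0.902  0.432  0.679]
 [ 0.     0.     0.     1.   ]]
top 554.6556093609703 317.43839652296344 237.38795152756435 ['img', 'range_z', 'fx', 'fy', 'cx', 'cy', 'world_from_camera']
[[ 0.012  0.997 -0.074  0.449]
 [-1.     0.013  0.009  0.027]
 [ 0.01   0.074  0.997  1.34 ]
 [ 0.     0.     0.     1.   ]]
```

View pics/top1.png

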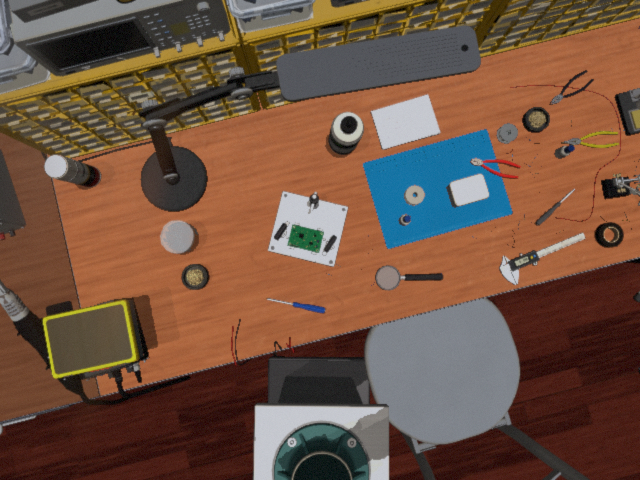

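View pics/scene1.png

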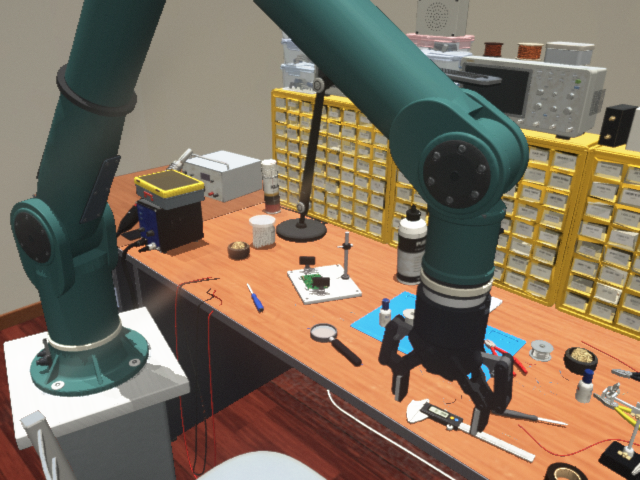

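Top view: plate centred about (308,228), board (306,237), wings (280,230) and (330,243), column (314,202); loupe lens at (388,278), handle to the right up to (442,277). The scene view shows the same layout with the arm on the right.

```bash
cat > h.py <<'E'
import numpy as np,cv2,pickle
def ray(d,uv,z,T=None):
    T=d["world_from_camera"] if T is None else T
    uv=np.atleast_2d(np.asarray(uv,float))
    c=np.stack([(uv[:,0]-d["cx"])/d["fx"],-(uv[:,1]-d["cy"])/d["fy"],-np.ones(len(uv))],1)
    w=c@T[:3,:3].T;o=T[:3,3]
    return o+w*((z-o[2])/w[:,2])[:,None]
def blobs(mask,amin=20):
    n,l,st,ce=cv2.connectedComponentsWithStats(mask.astype(np.uint8))
    return [(ce[i],st[i],l==i) for i in range(1,n) if st[i][4]>=amin]
E
python3 - <<'E'
from h import *
d=pickle.load(open("top.pkl","rb"));im=d["img"];hsv=cv2.cvtColor(im,cv2.COLOR_RGB2HSV)
H,S,V=[hsv[...,i].astype(int) for i in range(3)]
roi=np.zeros((480,640),bool);roi[185:275,260:355]=1
def rect(m):
    p=np.argwhere(m)[:,::-1].astype(np.float32);return cv2.minAreaRect(p)
b=max(blobs((S<50)&(V>120)&roi),key=lambda b:b[1][4]); r=cv2.minAreaRect(np.argwhere(b[2])[:,::-1].astype(np.float32))
c=ray(d,cv2.boxPoints(r),.012);print("plate",c.round(4),c.mean(0),np.linalg.norm(c-np.roll(c,1,0),axis=1))
b=max(blobs((H>40)&(H<85)&(S>90)&roi),key=lambda b:b[1][4]);r=rect(b[2]);c=ray(d,cv2.boxPoints(r),.016);print("board",c.round(4),c.mean(0),np.linalg.norm(c-np.roll(c,1,0),axis=1))
for b in blobs((V<60)&roi,15):
    p=ray(d,np.argwhere(b[2])[:,::-1],.057);q=p[:,:2]-p[:,:2].mean(0);v=np.linalg.svd(q,full_matrices=False)[2][0];e=q@v
    print("dark",b[0],b[1][4],p.mean(0).round(4),"ang",np.degrees(np.arctan2(v[1],v[0])),np.ptp(e))
roi[:]=0;roi[255:300,365:450]=1
for b in blobs((S<110)&(V<170)&roi,15):
    p=ray(d,np.argwhere(b[2])[:,::-1],.012);q=p[:,:2]-p[:,:2].mean(0);v=np.linalg.svd(q,full_matrices=False)[2][0];e=q@v
    print("loupe",b[0],b[1][4],p.mean(0).round(4),"ang",np.degrees(np.arctan2(v[1],v[0])),np.ptp(e),(p.mean(0)[:2]+v*e.min()),(p.mean(0)[:2]+v*e.max()))
cv2.imwrite("pics/crop.png",cv2.resize(im[170:300,255:455],None,fx=4,fy=4,interpolation=2)[...,::-1])
E
```

```text
plate [[ 0.5149  0.134   0.012 ]
 [ 0.6604  0.1017  0.012 ]
 [ 0.6237 -0.058   0.012 ]
 [ 0.4786 -0.0244  0.012 ]] [0.56943405 0.03832518 0.012     ] [0.16255392 0.14908912 0.16390552 0.14894818]
board [[0.5295 0.0861 0.016 ]
 [0.5778 0.0755 0.016 ]
 [0.5612 0.0019 0.016 ]
 [0.513  0.0127 0.016 ]] [0.54538851 0.04404786 0.016     ] [0.0752781  0.04944531 0.07548616 0.04942453]
dark [313.45714286 200.2       ] 35 [0.6311 0.0255 0.057 ] ang 81.06530449742502 0.018055406429037586
dark [280.26027397 231.28767123] 73 [0.5574 0.1015 0.057 ] ang 148.72455371589865 0.03739436778658244
dark [300.85 235.3 ] 20 [0.5487 0.0536 0.057 ] ang -81.95202818085532 0.01007497012429643
dark [329.82258065 243.16129032] 62 [ 0.5313 -0.0138  0.057 ] ang 148.81010890521057 0.03867209841854288
loupe [398.18758815 277.21438646] 709 [ 0.4547 -0.1796  0.012 ] ang -88.25063735540888 0.16073622143145194 [ 0.45302939 -0.12407251] [ 0.45793625 -0.28473382]
```

View pics/crop.png

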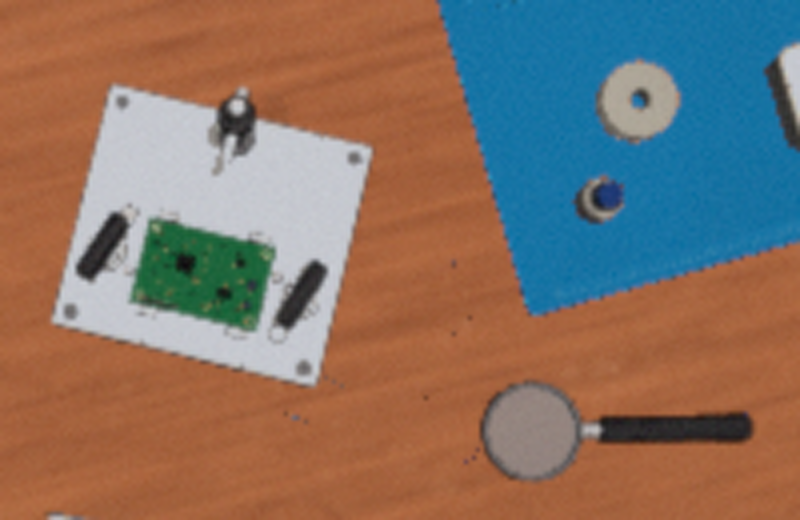

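Request:
move_arm(
  rows=[
    {"linear":[0.034,-0.035,0],"dr":[0,0,0]},
    {"linear":[0.034,-0.035,0],"dr":[0,0,0]},
    {"linear":[0.034,-0.035,0],"dr":[0,0,0]},
    {"linear":[0.034,-0.035,0],"dr":[0,0,0]},
    {"linear":[0.034,-0.035,0],"dr":[0,0,0]},
    {"linear":[0.034,-0.035,0],"dr":[0,0,0]},
    {"linear":[0.034,-0.035,0],"dr":[0,0,0]},
    {"linear":[0.034,-0.035,0],"dr":[0,0,0]},
    {"linear":[0.034,-0.035,0],"dr":[0,0,0]},
    {"linear":[0.034,-0.035,0],"dr":[0,0,0]},
  ],
)

```text
t: 1.35
tool_pos: [0.4637, -0.2018, 0.2311]
tool_rot: [-3.141, 0.0, 0.421]
force: [0.1, -0.8, -0.4]
opening: 0.0853
grip_force: 0.0
```

Request:
move_arm(
  rows=[
    {"linear":[0.035,-0.036,0],"dr":[0,0,0]},
    {"linear":[0.035,-0.036,0],"dr":[0,0,0]},
    {"linear":[0.035,-0.036,0],"dr":[0,0,0]},
    {"linear":[0.035,-0.036,0],"dr":[0,0,0]},
    {"linear":[0,0,0],"dr":[0,0,-10.4]},
    {"linear":[0,0,0],"dr":[0,0,-10.4]},
    {"linear":[0,0,0],"dr":[0,0,-10.4]},
    {"linear":[0,0,0],"dr":[0,0,-10.4]},
    {"linear":[0,0,0],"dr":[0,0,-10.4]},
    {"linear":[0,0,0],"dr":[0,0,-10.4]},
  ],
)

```text
t: 2.6
tool_pos: [0.5321, -0.0149, 0.231]
tool_rot: [-3.141, 0.0, 1.516]
force: [0.1, -0.7, 0.1]
opening: 0.0853
grip_force: 0.0
```

Request:
move_arm(
  rows=[
    {"linear":[0,0,0],"dr":[0,0,-10.4]},
    {"linear":[0,0,0],"dr":[0,0,-10.4]},
    {"linear":[0,0,0],"dr":[0,0,-10.4]},
    {"linear":[0,0,0],"dr":[0,0,-10.4]},
    {"linear":[0,0,0],"dr":[0,0,-10.4]},
    {"linear":[0,0,0],"dr":[0,0,-10.4]},
    {"linear":[0,0,0],"dr":[0,0,0]},
    {"linear":[0,0,0],"dr":[0,0,0]},
  ],
  hand=0.05,
)

```text
t: 3.6
tool_pos: [0.5323, -0.0149, 0.2311]
tool_rot: [-3.141, -0.0, 2.596]
force: [0.7, -1.1, -0.3]
opening: 0.0498
grip_force: 0.0
```

```bash
cat >> h.py <<'E'
from scipy.spatial.transform import Rotation as Ro
def wristT(s,d):
    T=np.eye(4);T[:3,:3]=Ro.from_euler("xyz",s["tool_rot"]).as_matrix();T[:3,3]=s["tool_pos"];return T@d["mount"]
E
python3 - <<'E'
from h import *
from bench import *
s=read_state();d=snapshot("wrist");T=wristT(s,d)
pickle.dump((s,d,T),open("w1.pkl","wb"));print(T.round(3),d["fx"],[k for k in d])
cv2.imwrite("pics/w1.png",d["img"][...,::-1])
t=pickle.load(open("scene.pkl","rb"));cv2.imwrite("pics/s2.png",cv2.resize(t["img"][220:310,270:380],None,fx=6,fy=6,interpolation=2)[...,::-1])
E
```

```text
[[ 0.519 -0.815 -0.259  0.466]
 [ 0.855  0.495  0.158  0.026]
 [-0.001 -0.303  0.953  0.374]
 [ 0.     0.     0.     1.   ]] 356.9114116836298 ['img', 'range_z', 'fx', 'fy', 'cx', 'cy', 'mount']
```

View pics/w1.png

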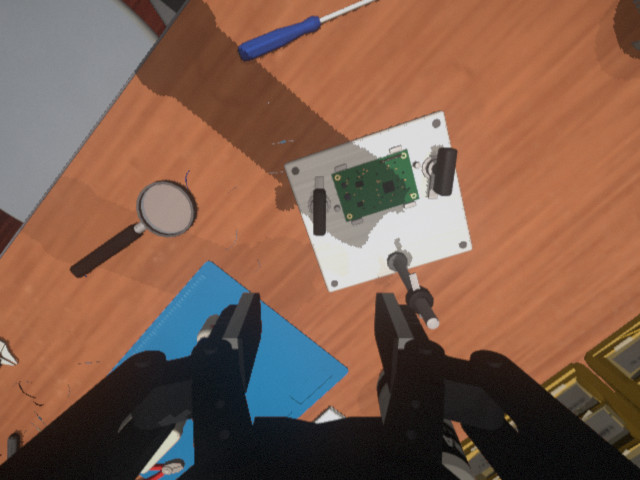

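View pics/s2.png

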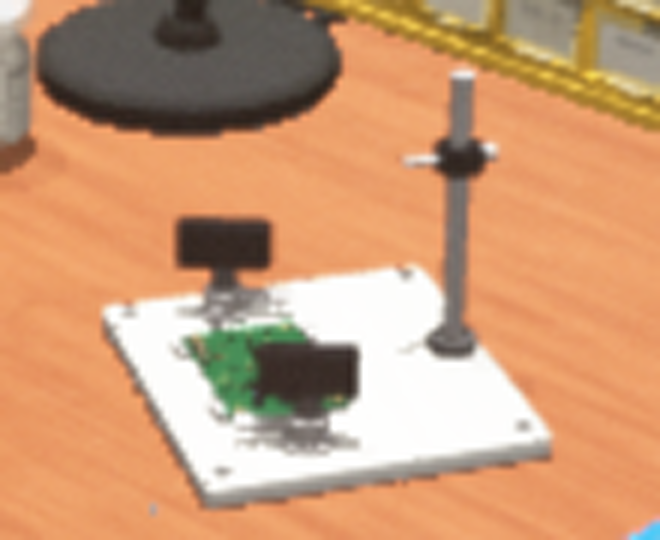

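Wrist view: right wing at (319,210), aligned between the fingers; left wing (444,172); pointer on the column near (412,282). The scene crop shows the pointer tip at (406,160) of the crop, i.e. pixel (337.7,246.7).

```bash
python3 - <<'E'
from h import *
t=pickle.load(open("scene.pkl","rb"));s,d,T=pickle.load(open("w1.pkl","rb"))
yaw=np.radians(-12.8);fx=np.array([np.cos(yaw),np.sin(yaw)]);bm=np.array([.5454,.0440])
for name,uv,off in(("tip",(270+406/6-.4,220+160/6-.4),.060),("coltop",(270+461/6-.4,220+75/6-.4),.085),("collar",(270+460/6-.4,220+157/6-.4),.085)):
    g=bm+fx*off
    zs=np.linspace(0,.2,401);P=np.vstack([ray(t,uv,z) for z in zs]);e=np.linalg.norm(P[:,:2]-g,axis=1);i=e.argmin();print(name,g,zs[i],e[i],P[i])
im=d["img"];V=im.max(2)
roi=np.zeros(V.shape,bool);roi[140:250,300:470]=1
for b in blobs((V<50)&roi,100):
    p=ray(d,np.argwhere(b[2])[:,::-1],.057,T);r=cv2.minAreaRect((p[:,:2]*1000).astype(np.float32));print("dark",b[0],b[1][4],r)
    q=p[:,:2]-p[:,:2].mean(0);v=np.linalg.svd(q,full_matrices=False)[2][0];print(p.mean(0),np.degrees(np.arctan2(v[1],v[0])))
hsv=cv2.cvtColor(im,cv2.COLOR_RGB2HSV).astype(int)
g=(hsv[...,0]>40)&(hsv[...,0]<85)&(hsv[...,1]>90)&roi
b=max(blobs(g),key=lambda b:b[1][4]);p=ray(d,np.argwhere(b[2])[:,::-1],.016,T);print("board",cv2.minAreaRect((p[:,:2]*1000).astype(np.float32)))
roi[:]=0;roi[160:290,55:215]=1
m=(hsv[...,1]<90)&(hsv[...,2]<190)&roi
for b in blobs(m,100):
    p=ray(d,np.argwhere(b[2])[:,::-1],.012,T);print("loupe",b[0],b[1],cv2.minAreaRect((p[:,:2]*1000).astype(np.float32)),cv2.minEnclosingCircle((p[:,:2]*1000).astype(np.float32)))
d2=pickle.load(open("top.pkl","rb"));print("lens top",ray(d2,(387.3,277.5),.012))
print("lens wrist",ray(d,(167,208),.012,T),"handle ends",ray(d,[(77,270),(139,229)],.014,T))
E
```

```text
tip [0.60390896 0.03070709] 0.1065 0.0023405466209166113 [0.6060959  0.02987315 0.1065    ]
coltop [0.6282877  0.02516838] 0.14250000000000002 0.0007331781857992765 [0.62853434 0.02447793 0.1425    ]
collar [0.6282877  0.02516838] 0.105 0.0015242255807983807 [0.62933821 0.02406398 0.105     ]
board ((553.9200439453125, 74.80545043945312), (46.794376373291016, 21.545326232910156), 0.6056376099586487)
loupe [ 60.44907407 167.5787037 ] [ 55 160  17  24 216] ((365.8503723144531, -217.08636474609375), (12.153641700744629, 31.04093360900879), 14.87702751159668) ((371.39520263671875, -215.6133575439453), 15.524285316467285)
loupe [164.0717757  209.50018692] [ 133  181   63   56 2675] ((454.0220947265625, -153.4637451171875), (64.884765625, 59.19159698486328), 52.242225646972656) ((454.5649108886719, -158.5733184814453), 37.34706497192383)
loupe [124.86324786 237.64102564] [114 229  22  18 117] ((457.98858642578125, -210.48301696777344), (10.957831382751465, 26.008203506469727), 6.280093193054199) ((457.89862060546875, -210.19000244140625), 13.31352424621582)
lens top [[ 0.45371019 -0.15353143  0.012     ]]
lens wrist [[ 0.45503845 -0.14974368  0.012     ]] handle ends [[ 0.4585712  -0.27583259  0.014     ]
 [ 0.45758597 -0.18801668  0.014     ]]
```

Request:
move_arm(
  rows=[
    {"linear":[0,0,0.05],"dr":[0,0,0]},
    {"linear":[0,0,0.05],"dr":[0,0,0]},
    {"linear":[0,0,0.05],"dr":[0,0,0]},
    {"linear":[0,0,0.025],"dr":[0,0,0]},
    {"linear":[0,0,0.023],"dr":[0,0,0]},
    {"linear":[0,0,0],"dr":[0,0,0]},
  ],
)

```text
t: 4.4
tool_pos: [0.5315, -0.0147, 0.032]
tool_rot: [-3.139, -0.002, 2.599]
force: [0.9, -0.0, -0.4]
opening: 0.0501
grip_force: 0.0
```

Request:
move_arm(
  rows=[
    {"linear":[0,0,0],"dr":[0,0,0]},
    {"linear":[0,0,0],"dr":[0,0,0]},
    {"linear":[0,0,0],"dr":[0,0,0]},
    {"linear":[0,0,0],"dr":[0,0,0]},
    {"linear":[0,0,0],"dr":[0,0,0]},
    {"linear":[0,0,0],"dr":[0,0,0]},
  ],
  hand=0,
  newtons=50,
)

```text
t: 5.15
tool_pos: [0.5336, -0.0143, 0.0345]
tool_rot: [3.14, 0.002, 2.599]
force: [-0.3, 0.9, 7.4]
opening: 0.011
grip_force: 51.0
```

Request:
move_arm(
  rows=[
    {"linear":[0,0,0],"dr":[0,0,8]},
    {"linear":[0,0,0],"dr":[0,0,10]},
    {"linear":[0,0,0],"dr":[0,0,10]},
    {"linear":[0,0,0],"dr":[0,0,10]},
    {"linear":[0,0,0],"dr":[0,0,10]},
    {"linear":[0,0,0],"dr":[0,0,10]},
    {"linear":[0,0,0],"dr":[0,0,8]},
    {"linear":[0,0,0],"dr":[0,0,5]},
    {"linear":[0,0,0],"dr":[0,0,3]},
    {"linear":[0,0,0],"dr":[0,0,0]},
  ],
)

```text
t: 6.4
tool_pos: [0.5326, -0.0147, 0.0345]
tool_rot: [3.141, 0.001, 1.313]
force: [-1.4, 0.1, 7.7]
opening: 0.0107
grip_force: 52.8
```

```bash
python3 -c "
from bench import *
s=read_state();print(s['torque'],s['force'],s['tool_rot'],s['joint_positions'].round(2))"
```

```text
[-0.00191507  0.35238945  0.82517875] [-1.41345493  0.14034853  7.66808877] [3.14082006e+00 6.17767875e-04 1.31331207e+00] [-0.01  0.67 -0.07  2.16  0.14  0.32 -0.45]
```

Request:
move_arm(
  rows=[
    {"linear":[0,0,0],"dr":[0,0,0]},
    {"linear":[0,0,0],"dr":[0,0,0]},
    {"linear":[0,0,0],"dr":[0,0,0]},
    {"linear":[0,0,-0.03],"dr":[0,0,0]},
    {"linear":[0,0,-0.04],"dr":[0,0,0]},
    {"linear":[0,0,-0.04],"dr":[0,0,0]},
    {"linear":[0.04,-0.0017,0],"dr":[0,0,0]},
    {"linear":[0.04,-0.0017,0],"dr":[0,0,0]},
    {"linear":[0.0395,-0.0017,0],"dr":[0,0,0]},
  ],
  hand=0.05,
)

```text
t: 7.52
tool_pos: [0.5588, 0.1028, 0.1433]
tool_rot: [-3.142, 0.0, 1.307]
force: [1.4, 0.2, 0.2]
opening: 0.0501
grip_force: 0.0
```

Request:
move_arm(
  rows=[
    {"linear":[0,0,0],"dr":[0,0,-10.5]},
    {"linear":[0,0,0],"dr":[0,0,-10.5]},
    {"linear":[0,0,0],"dr":[0,0,-10.5]},
    {"linear":[0,0,0],"dr":[0,0,-10.5]},
    {"linear":[0,0,0],"dr":[0,0,-10.5]},
    {"linear":[0,0,0],"dr":[0,0,-10.5]},
    {"linear":[0,0,0],"dr":[0,0,-11]},
    {"linear":[0,0,0],"dr":[0,0,0]},
  ],
)

```text
t: 8.52
tool_pos: [0.5584, 0.1015, 0.1429]
tool_rot: [-3.141, -0.001, 2.592]
force: [0.1, -0.7, -0.5]
opening: 0.0499
grip_force: 0.0
```

Over the left bolt at the right yaw; descend by 110 mm, grip, turn.

Request:
move_arm(
  rows=[
    {"linear":[0,0,0.04],"dr":[0,0,0]},
    {"linear":[0,0,0.035],"dr":[0,0,0]},
    {"linear":[0,0,0.02],"dr":[0,0,0]},
    {"linear":[0,0,0.013],"dr":[0,0,0]},
    {"linear":[0,0,0],"dr":[0,0,0]},
  ],
)

```text
t: 9.15
tool_pos: [0.5582, 0.1019, 0.0347]
tool_rot: [-3.14, -0.001, 2.593]
force: [-0.7, -0.2, 0.7]
opening: 0.0499
grip_force: 0.0
```

Request:
move_arm(
  rows=[
    {"linear":[0,0,0],"dr":[0,0,0]},
    {"linear":[0,0,0],"dr":[0,0,0]},
    {"linear":[0,0,0],"dr":[0,0,0]},
    {"linear":[0,0,0],"dr":[0,0,0]},
    {"linear":[0,0,0],"dr":[0,0,0]},
    {"linear":[0,0,0],"dr":[0,0,0]},
  ],
  hand=0,
  newtons=50,
)

```text
t: 9.9
tool_pos: [0.5599, 0.103, 0.0364]
tool_rot: [3.139, 0.002, 2.595]
force: [0.5, 1.2, 6.5]
opening: 0.0109
grip_force: 51.4
```

Request:
move_arm(
  rows=[
    {"linear":[0,0,0],"dr":[0,0,8]},
    {"linear":[0,0,0],"dr":[0,0,10]},
    {"linear":[0,0,0],"dr":[0,0,10]},
    {"linear":[0,0,0],"dr":[0,0,10]},
    {"linear":[0,0,0],"dr":[0,0,10]},
    {"linear":[0,0,0],"dr":[0,0,10]},
    {"linear":[0,0,0],"dr":[0,0,8]},
    {"linear":[0,0,0],"dr":[0,0,5]},
    {"linear":[0,0,0],"dr":[0,0,3]},
    {"linear":[0,0,0],"dr":[0,0,0]},
  ],
)

```text
t: 11.15
tool_pos: [0.5596, 0.103, 0.0364]
tool_rot: [3.14, -0.001, 1.31]
force: [-0.5, 0.5, 6.8]
opening: 0.0109
grip_force: 53.2
```

```bash
python3 -c "
from bench import *
s=read_state();print(s['torque'],s['force'],s['tool_rot'],s['joint_positions'].round(2))"
```

```text
[0.26294465 0.02934947 0.9656249 ] [-0.52600704  0.49859362  6.780445  ] [ 3.13951166e+00 -7.38164076e-04  1.31015165e+00] [-0.24  0.69 -0.03  2.08  0.05  0.38 -0.57]
```

Request:
move_arm(
  rows=[
    {"linear":[0,0,0],"dr":[0,0,0]},
    {"linear":[0,0,0],"dr":[0,0,0]},
    {"linear":[0,0,0],"dr":[0,0,0]},
    {"linear":[0,0,-0.03],"dr":[0,0,0]},
    {"linear":[0,0,-0.045],"dr":[0,0,0]},
    {"linear":[0,0,-0.045],"dr":[0,0,0]},
  ],
  hand=0.05,
)

```text
t: 11.9
tool_pos: [0.558, 0.1016, 0.156]
tool_rot: [-3.14, 0.001, 1.302]
force: [0.3, -0.0, -0.2]
opening: 0.0501
grip_force: 0.0
```

Request:
move_arm(
  rows=[
    {"linear":[-0.048,-0.0023,0],"dr":[0,0,0]},
    {"linear":[-0.048,-0.0023,0],"dr":[0,0,0]},
    {"linear":[-0.048,-0.0023,0],"dr":[0,0,0]},
    {"linear":[-0.048,-0.0023,0],"dr":[0,0,0]},
    {"linear":[-0.048,-0.0023,0],"dr":[0,0,0]},
    {"linear":[-0.048,-0.0023,0],"dr":[0,0,0]},
    {"linear":[-0.048,-0.0023,0],"dr":[0,0,0]},
    {"linear":[0,0,0],"dr":[0,0,-8.5]},
    {"linear":[0,0,0],"dr":[0,0,-8.5]},
    {"linear":[0,0,0],"dr":[0,0,0]},
  ],
)

```text
t: 13.15
tool_pos: [0.4537, -0.2181, 0.1551]
tool_rot: [-3.141, -0.001, 1.597]
force: [0.8, 0.2, 0.5]
opening: 0.0498
grip_force: 0.0
```

```bash
python3 - <<'E'
from h import *
from bench import *
s=read_state();d=snapshot("wrist");T=wristT(s,d)
pickle.dump((s,d,T),open("w2.pkl","wb"))
t=snapshot("top");pickle.dump(t,open("top2.pkl","wb"))
a=cv2.resize(t["img"][185:275,260:355],None,fx=4,fy=4,interpolation=2)
c=np.zeros((480,800,3),np.uint8);c[:360,:380]=a;c[:315,380:]=cv2.resize(d["img"],(420,315),interpolation=3)
cv2.imwrite("pics/w2.png",c[...,::-1])
E
```

```text
(no output)
```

View pics/w2.png

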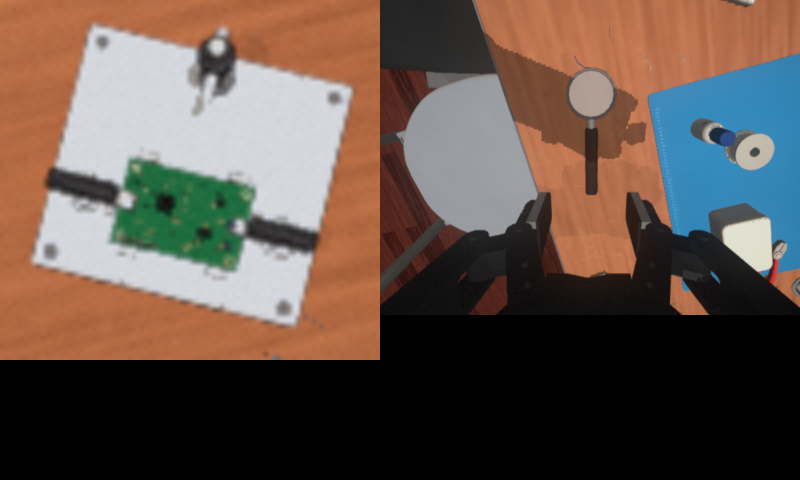

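Both fingers lie across the board edges (wings along the fixture's y); in the wrist view the lens is at (591,93) and the handle, (591,130–193), lies straight between the fingers.

```bash
python3 - <<'E'
from h import *
s,d,T=pickle.load(open("w2.pkl","rb"));k=640/420
hsv=cv2.cvtColor(d["img"],cv2.COLOR_RGB2HSV).astype(int)
m=np.zeros(hsv.shape[:2],bool);m[190:300,305:340]=(hsv[190:300,305:340,2]<70)
b=max(blobs(m),key=lambda b:b[1][4]);p=ray(d,np.argwhere(b[2])[:,::-1],.014,T);q=p[:,:2]-p[:,:2].mean(0);v=np.linalg.svd(q,full_matrices=False)[2][0]
print(b[1],p.mean(0),cv2.minAreaRect((p[:,:2]*1000).astype(np.float32)),np.degrees(np.arctan2(v[1],v[0])))
print("lens",ray(d,(211*k,93*k),.012,T),s["tool_pos"],s["tool_rot"])
R=Ro.from_euler("xyz",s["tool_rot"]).as_matrix();print("delta tool",R.T@(np.array([.4563,-.218,0])-s["tool_pos"]))
E
```

```text
[ 312  195   20  101 1761] [ 0.45804792 -0.23520064  0.014     ] ((458.0549621582031, -237.41641235351562), (15.427018165588379, 88.84178924560547), 2.129809856414795) -88.21082382716004
lens [[ 0.45533078 -0.15187163  0.012     ]] [ 0.45369667 -0.21808283  0.15510957] [-3.14109450e+00 -5.45485917e-04  1.59702400e+00]
delta tool [-7.00818524e-05  2.68187597e-03  1.55108240e-01]
```

Request:
move_arm(
  rows=[
    {"linear":[0.008,0.0035,0],"dr":[0,0,0]},
    {"linear":[0,0,0.05],"dr":[0,0,0]},
    {"linear":[0,0,0.05],"dr":[0,0,0]},
    {"linear":[0,0,0.03],"dr":[0,0,0]},
    {"linear":[0,0,0.015],"dr":[0,0,0]},
    {"linear":[0,0,0.005],"dr":[0,0,0]},
    {"linear":[0,0,0],"dr":[0,0,0]},
    {"linear":[0,0,0],"dr":[0,0,0]},
  ],
)

```text
t: 14.25
tool_pos: [0.4582, -0.21, 0.0063]
tool_rot: [3.14, 0.001, 1.599]
force: [0.6, 0.2, 0.8]
opening: 0.0499
grip_force: 0.0
```

Request:
move_arm(
  rows=[
    {"linear":[0,0,0.003],"dr":[0,0,0]},
    {"linear":[0,0,0],"dr":[0,0,0]},
    {"linear":[0,0,0],"dr":[0,0,0]},
    {"linear":[0,0,0],"dr":[0,0,0]},
    {"linear":[0,0,0],"dr":[0,0,0]},
    {"linear":[0,0,0],"dr":[0,0,0]},
    {"linear":[0,0,0],"dr":[0,0,0]},
  ],
  hand=0,
  newtons=60,
)

```text
t: 15.12
tool_pos: [0.4576, -0.2099, 0.0028]
tool_rot: [3.141, 0.0, 1.6]
force: [-0.3, 1.0, 6.4]
opening: 0.0137
grip_force: 60.4
```

Request:
move_arm(
  rows=[
    {"linear":[0,0,-0.01],"dr":[0,0,0]},
    {"linear":[0,0,-0.02],"dr":[0,0,0]},
    {"linear":[0,0,-0.025],"dr":[0,0,0]},
    {"linear":[0,0,-0.025],"dr":[0,0,0]},
    {"linear":[0,0,-0.02],"dr":[0,0,0]},
    {"linear":[0,0,0],"dr":[0,0,0]},
    {"linear":[0,0,0],"dr":[0,0,0]},
  ],
)

```text
t: 16.0
tool_pos: [0.457, -0.2096, 0.102]
tool_rot: [-3.141, -0.0, 1.6]
force: [0.7, -1.4, -1.1]
opening: 0.014
grip_force: 59.7
```

```bash
python3 - <<'E'
from h import *
from bench import *
s=read_state();d=snapshot("wrist");T=wristT(s,d)
pickle.dump((s,d,T),open("w3.pkl","wb"));print(s["tool_pos"],s["tool_rot"],s["force"])
cv2.imwrite("pics/w3.png",d["img"][...,::-1])
E
```

```text
[ 0.45701371 -0.20959385  0.10197648] [-3.14093010e+00 -2.31281421e-04  1.59963644e+00] [ 0.69927507 -1.3733487  -1.10070182]
```

View pics/w3.png

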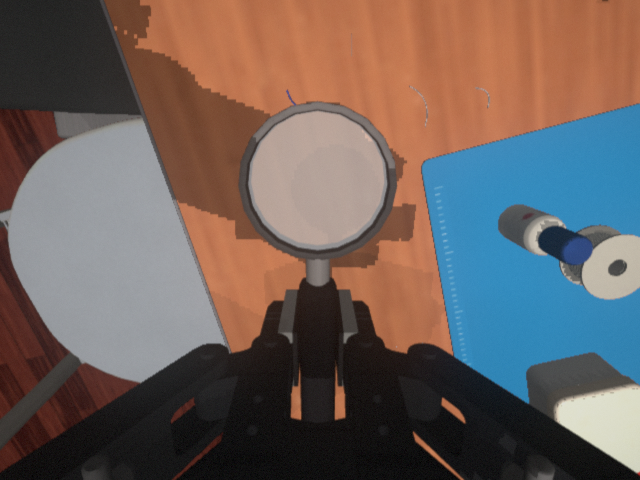

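The loupe is held level and straight: ring centre about (319,181), handle between the pads at (318,340).

```bash
python3 - <<'E'
from h import *
s,d,T=pickle.load(open("w3.pkl","rb"))
a=np.radians(np.arange(0,360,10));uv=np.stack([318.5+74.5*np.cos(a),180+74*np.sin(a)],1)
r=np.array([d["range_z"][int(round(v)),int(round(u))] for u,v in uv])
c=np.stack([(uv[:,0]-d["cx"])/d["fx"]*r,-(uv[:,1]-d["cy"])/d["fy"]*r,-r],1);P=c@T[:3,:3].T+T[:3,3]
P=P[np.abs(P[:,2]-.11)<.03];A=np.c_[P[:,:2]-P[:,:2].mean(0),np.ones(len(P))];sol=np.linalg.lstsq(A,P[:,2],rcond=None)[0];print("n",len(P),"slope,z",sol,P.mean(0))
L=ray(d,(318.5,180),.111,T)[0];print("lens",L)
R=Ro.from_euler("xyz",s["tool_rot"]).as_matrix();print("delta tool",R.T@(np.array([.5454,.044,L[2]])-L))
E
```

```text
n 36 slope,z [0.00848526 0.00139514 0.11106587] [ 0.45612064 -0.15161901  0.11106587]
lens [ 0.45612355 -0.15075808  0.111     ]
delta tool [ 1.92102703e-01  9.48553990e-02 -1.84171780e-05]
```

Request:
move_arm(
  rows=[
    {"linear":[0.012,0.006,-0.001],"dr":[0,0,0]},
    {"linear":[0.028,0.014,0],"dr":[0,0,0]},
    {"linear":[0.03,0.0145,0],"dr":[0,0,0]},
    {"linear":[0.03,0.015,0],"dr":[0,0,0]},
    {"linear":[0.03,0.015,0],"dr":[0,0,0]},
    {"linear":[0.03,0.015,0],"dr":[0,0,0]},
    {"linear":[0.02,0.01,0],"dr":[0,0,0]},
    {"linear":[0.012,0.0055,0],"dr":[0,0,0]},
    {"linear":[0,0,0],"dr":[0,0,0]},
    {"linear":[0,0,0],"dr":[0,0,0]},
  ],
)

```text
t: 17.3
tool_pos: [0.5461, -0.0162, 0.103]
tool_rot: [-3.14, 0.001, 1.598]
force: [-0.0, -0.6, 0.1]
opening: 0.0141
grip_force: 59.7
```

```bash
python3 - <<'E'
from h import *
from bench import *
s=read_state();d=snapshot("wrist");T=wristT(s,d)
pickle.dump((s,d,T),open("w4.pkl","wb"));print(s["tool_pos"],s["tool_rot"],s["force"],s["grip_force"],abs(s["joint_velocities"]).max())
t=snapshot("scene");pickle.dump(t,open("scene4.pkl","wb"))
c=np.zeros((480,800,3),np.uint8);c[:300,:400]=cv2.resize(d["img"],(400,300),interpolation=3);c[:420,400:]=cv2.resize(t["img"][200:305,280:380],(400,420),interpolation=2)
cv2.imwrite("pics/w4.png",c[...,::-1])
E
```

```text
[ 0.54609781 -0.0161695   0.10300484] [-3.14023439e+00  8.01500030e-04  1.59835312e+00] [-0.0445705  -0.58729086  0.06980052] 59.71648156642914 0.01089702350459272
```

View pics/w4.png

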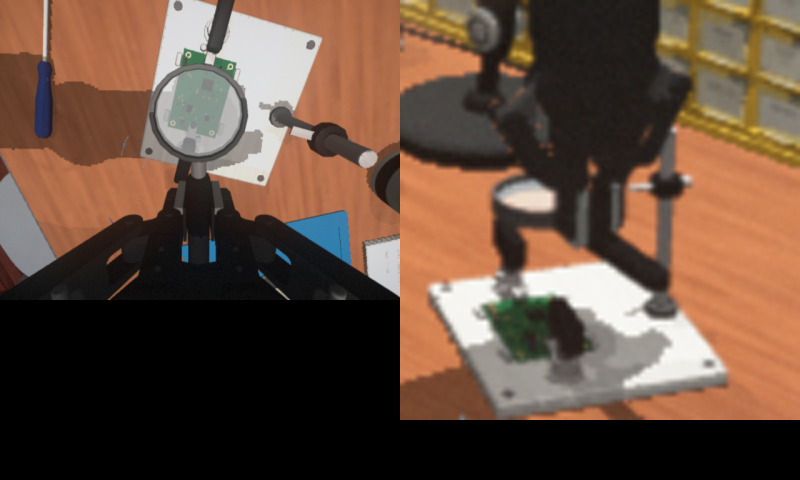

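The lens sits over the board (ring at (198,112) in the left half), clear of the pointer and level with it; bolts are still closed. Handing in.

```bash
python3 -c "
from bench import *
print(finish_job())"
```

```text
the job is handed in; nothing more can be done
None
```

I handed the job in, but the judge returned no verdict. Both bolts are turned to their stops, and the loupe is held level and steady over the board, within about 2 mm of its middle and at about 106 mm, matching the pointer's measured height of 106 mm.

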